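Arm the guarded bench switch

TASK

Arm the guarded switch box: with the fingertips, lift the hinged metal guard flap by its front lip, keep it up on the back of the fingers while you push the toggle beneath it all the way over to its other side, towards the guard's hinge, then draw out and let the guard drop fully shut. Nothing is to be grasped or carried: leave the unguarded toggle on the other box off, and the small things standing round about where they are.

Things in the scene. Friction and masses are not known exactly. Their poses are not given: they have to be found in the camera images.
- switch_box: grey box with the metal guard flap, fixed to the bench; housing 100 x 100 mm on a 126 (x) x 100 x 4 mm flange, top plate at z = 50 mm. Origin: centre of its underside. Its x points from the guard's lip (front) to its hinge (back), z up; turned up to 0.35 rad. But for toggle and guard the top plate is bare, so the space under the lip is open to the front.
- guard (a joint): angle of the guard, rad: 0 = shut; grows as its lip rises up and back, stop at 1.1. 60 g, falls shut from any angle with a light spring (below 1 N at the lip). 2 mm sheet, 60 mm wide (y): a back wall rises from the low hinge to a flap (level when shut, underside z = 96 mm, forward to x = -22 mm in the box frame), then a front slopes down 43 deg to a level 6 mm lip, underside z = 81 mm.
- guard_lip (a point): middle of the guard's front lip edge (moves with the guard). Shut, it lies at x = -45, y = 0, z = 82 mm in the box frame: under it 31 mm are open above the top plate. It is 74 mm from the hinge axis.
- guard_hinge (a point): middle of the guard's hinge axis, low at the back: x = +24, y = 0, z = 57 mm in the box frame, fixed; the axis runs along the box's y.
- toggle (a joint): angle of the toggle under the guard, rad: 0 = off, leaning 0.35 rad to the front (-x of the box, to the lip); 0.7 = armed, leaning 0.35 rad to the back (+x, to the hinge). It turns about the box's y. Pushed past about 0.5 it tips over to its stop by itself; it takes about 1 N at the tip.
- toggle_tip (a point): tip of that toggle, a steel bat 30 mm long and 7 to 11 mm thick whose pivot lies at x = -8, y = 0, z = 62 mm in the box frame. Off, the tip is at about x = -18, z = 90 mm; armed at about x = +2, z = 90 mm in the box frame.
- bare_box: second grey switch box of the same housing and toggle but without guard, screwed to the bench, on the other side of the robot's middle line; to be left alone. Origin: centre of its underside; axes as those of the guarded box.
- bare_toggle (a joint): angle of the unguarded toggle, rad, same meaning as for the other one; it starts off (0) and must stay off.
- loupe: black loupe, 34 mm across, 30 mm high, standing loose beside the guarded box. Origin: centre of its underside.
- cap: upright blue capacitor can, 18 mm across, 32 mm high, standing loose beside the bare box. Origin: centre of its underside.
- trafo: small transformer, 26 x 30 x 26 mm, loose behind the boxes. Origin: centre of its underside.
- vinyl_tape: black tape roll, 61 mm across, 18 mm high, lying loose at the back right. Origin: centre of its underside.
- flush_cutter: red-handled flush cutter, 46 x 125 x 14 mm, lying loose at the left. Origin: centre of its underside.
- needle_pliers: blue-handled needle-nose pliers, 46 x 158 x 14 mm, lying loose at the left. Origin: centre of its underside.
Not all that is in view belongs to the job. Leave any purple look-alike of the switch_box alone.

How it is judged (in metres and radians):
On the way, in this order (a step that is already met when the one before it is completed fails the run):
1. the guard is lifted (above 0.15 rad) while the toggle is still off (value of joint guard above 0.15 rad and value of joint toggle below 0.35 rad), for 0.1 s.
2. the toggle is pushed over while the guard is still up (value of joint toggle above 0.6 rad and value of joint guard above 0.1 rad), for 0.1 s.
At the end, for the whole second after the job is handed in: the toggle leans fully to the hinge side (above 0.6 of 0.7 rad), the guard has dropped shut (below 0.06 rad, at rest) and the bare toggle is still off (below 0.2 rad) (value of joint toggle above 0.6 rad and value of joint guard below 0.06 rad and velocity of joint guard below 0.05 rad/s and value of joint bare_toggle below 0.2 rad); the robot touches nothing.
It fails at once if the unguarded toggle is flipped (not (value of joint bare_toggle below 0.2 rad)).
It fails at once if a loose bystander is lifted, carried or shoved more than 20 mm (distance of any of loupe, cap, trafo, vinyl_tape, flush_cutter, needle_pliers from where it was at the start of the episode above 0.02 m).
It also fails if it takes over 38 s, if anything falls off the work surface, if the arm or the gripper's body presses on something with over 40 N, if the wrist force passes 120 N, or if a joint passes its speed limit or range.

ROBOT

A 6-joint arm with a two-finger parallel gripper is mounted at the origin on a cart in front of the work surface, level with it; the furniture and walls round the work are solid. World frame = base frame: x ahead of the robot, y to its left, z up, the work surface at z = 0. Lengths are in mm, angles in degrees, forces in N, time in s.
With the tool pointing down it reaches from about 300 to 850 mm from the base axis. Payload 4.2 kg.
Tool frame: the origin (TCP) lies between the finger pads; the fingertips stand 14 mm ahead of it and the grasp point (between the pads) lies 5 mm behind it (env.finger_overhang is the distance from the TCP to the fingertips, in mm); z points along the fingers, y is the line along which they close (so a half turn about z gives the same grasp; the last joint's range is limited). The gripper opens to 91 mm and grips with 3 to 60 N. Pads are 32 mm wide; open, the fingers measure 118 mm over their backs; the gripper's body (76 mm by 178 mm) begins 60 mm behind the grasp point.
Start: joints at [-71.104, 18.312, 89.639, -0, 72.044, -1.146], TCP at [197.062, -540.193, 227.976] pointing down, gripper open.
Joint ranges: [-177.97, 177.97], [-48.28, 115.42], [12.27, 149.76], [-77.06, 257.06], [2.81, 150.46], [-146.56, 146.56]. Speed limits (degrees/s): [147.25, 147.25, 180, 180, 180, 180].

INTERFACE

Orientations are given as [roll, pitch, yaw] about the fixed x, y, z axes, in that order (R = Rz(yaw) Ry(pitch) Rx(roll)).
In Python, from workcell import status, cams, env, finder gives the robot as it stands.
- The arm moves only by the tool apply_moves, never from a script. Its argument "increments" is a list of rows, each a list of 7 numbers: the opening, from -1 (shut) to 1 (fully open), then the shift along the world's x, y, z in m, then the turn, a rotation vector about the world's x, y, z in degrees. In form: [[gripper, x, y, z, ax, ay, az], ...]. A call has 1 to 5 rows; each row shifts and turns the commanded pose from where the row before left it; what a row does not reach is not made up. A row lasts 1/12 s, in which the tool goes at most 41.7 mm and 7.16 degrees, less where a joint would pass 70% of its speed; a pose out of reach is approached as far as the arm can. A call with a gripper value outside its range is refused whole. The fingers move at their own pace and stop on an object; "newtons" is the grip in N (left out, the last holds). Time passes only in rows, so rows that do not move let the fingers close. It gives the time, the measured TCP pose, the force, the opening and the grip force at its end, in the units of the state.
- status.state(): the state, without advancing time (a new reading comes with each control period).
- cams.grab_frame(name): name is "scene" or "top"; returns a dict with "color" (480x640x3 uint8, red, green, blue), "intrinsics" (3x3 intrinsics, pixels), "R" (3x3) and "t" (3): a world point X has camera coordinates R X + t. Camera axes: x right, y down, z forward; pixel columns grow to the right and rows downward; lengths in mm; the calibration is good to about 2 mm. A picture is of the moment at which its call begins. There is no depth.
- env.job_done(): hands the job in; it is judged then, once.
Trained networks look in the newest picture that a camera, given by its name, has taken for a name from the list of things; names that differ only in an ending like _2 or _b are one class to them, and where a whole thing is asked for, a point or a joint stands for the part that bears it (a point fixed in the world has none). Each returns a list of dicts, best first, with "score" (0 to 1); they miss things now and then, are a little off and sometimes report something else, mostly with a low value. They report only what shows in the picture. A call takes as long as a camera call. They do not tell look-alikes from the thing itself.
- finder.boxes_of(query, camera): "rect" ([left, top, width, height] in pixels, round what is visible of it).
- finder.trace(query, camera): "pixels" (480x640 bool, what is visible of it) and "rect" ([left, top, width, height] in pixels, round what is visible of it).
The state is a dict: "time_s": time; "qpos": joint angles; "qvel": joint speeds; "effort": joint torques, N m; "ee_pos": TCP position; "ee_rot": TCP orientation; "force": force on the tool from outside, world axes, zero at the start; "torque": the same for the moment, N m; "gripper_width": finger opening in mm; "gripper_force": force on a finger pad.
Only numpy, scipy, OpenCV 4.12 (cv2) and the standard library are available. Lean on these libraries where they do the work, as an engineer would, in place of code of your own. Each camera call takes 0.05 s, during which the arm holds its last target. There are 200 camera calls.

## Working session

There is one attempt and no reset: what is moved stays moved. The work goes in short steps, Python scripts to look and compute and a tool call to move; the robot and the scene stay as the last step left them, time stands still between calls to the robot, and variables do not carry over. Pictures are saved under pics/ and viewed, at most 10 in all, crops included, and the job is handed in when it is done.

Besides the shell and the picture viewer there is one more tool, called after "Request:" as name(argument=value, ...), one argument or row to a line, values as JSON. apply_moves: Moves the arm, as the interface text tells. Its arguments: {"type":"object","properties":{"increments":{"type":"array","items":{"type":"array","items":{"type":"number"}}},"newtons":{"type":"number"}},"required":["increments"]}

```bash
mkdir -p pics
python3 - <<'E'
from workcell import status,cams,env,finder
import cv2,numpy as np
for c in("scene","top"):
    f=cams.grab_frame(c);cv2.imwrite(f"pics/{c}0.png",f["color"][:,:,::-1])
    print(c,np.round(f["intrinsics"],1).tolist(),np.round(f["R"],4).tolist(),np.round(f["t"],1).tolist())
    for q in("switch_box","guard","toggle","bare_box","loupe","cap","trafo"):
        print(q,[(np.round(d["rect"]).tolist(),round(d["score"],2)) for d in finder.boxes_of(q,c)[:3]])
s=status.state();print(s["time_s"],s["ee_pos"],s["ee_rot"],env.finger_overhang)
E
```

```text
scene [[592.5, 0.0, 320.4], [0.0, 592.5, 236.5], [0.0, 0.0, 1.0]] [[-0.8121, -0.5833, -0.0184], [-0.4202, 0.6064, -0.6751], [0.4049, -0.5404, -0.7375]] [493.5, 241.0, 1032.5]
switch_box [([423.0, 163.0, 66.0, 63.0], 0.9), ([337.0, 167.0, 69.0, 67.0], 0.71)]
guard [([360.0, 167.0, 36.0, 32.0], 0.86)]
toggle []
bare_box [([282.0, 241.0, 79.0, 68.0], 0.67)]
loupe [([351.0, 221.0, 16.0, 24.0], 0.5)]
cap [([283.0, 282.0, 12.0, 21.0], 0.62), ([342.0, 168.0, 66.0, 70.0], 0.33)]
trafo [([286.0, 190.0, 10.0, 21.0], 0.53)]
top [[544.2, 0.0, 328.5], [0.0, 544.2, 232.8], [0.0, 0.0, 1.0]] [[-0.023, -0.9997, -0.0088], [-0.9937, 0.0239, -0.1091], [0.1093, 0.0062, -0.994]] [106.9, 579.4, 1111.5]
switch_box [([461.0, 284.0, 61.0, 62.0], 0.69), ([398.0, 217.0, 55.0, 60.0], 0.64)]
guard [([478.0, 301.0, 42.0, 38.0], 0.94), ([414.0, 229.0, 38.0, 36.0], 0.79)]
toggle []
bare_box [([296.0, 226.0, 49.0, 64.0], 0.66)]
loupe []
cap [([282.0, 242.0, 7.0, 13.0], 0.65)]
trafo [([378.0, 163.0, 15.0, 15.0], 0.53), ([403.0, 218.0, 50.0, 60.0], 0.43)]
0.8 [ 197.05343079 -540.19424356  228.01945972] [1.79989813e+02 5.76257442e-04 2.00418759e+01] 14.0
```

View pics/scene0.png

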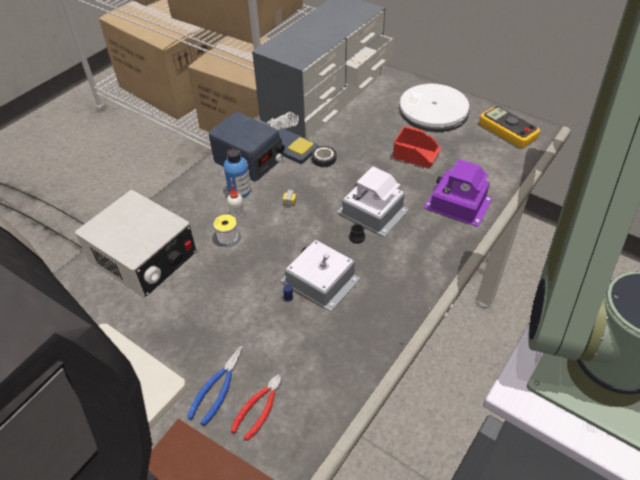

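View pics/top0.png

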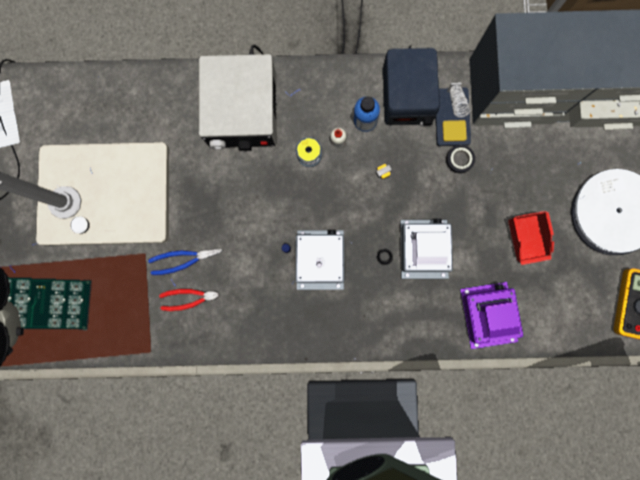

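The guarded box is the grey-white one, at about (426,248) in the top view and (373,200) in the scene view. The purple decoy is at (493,315) in the top view. The loupe stands at (385,257), to the left of the guarded box. Next I fit the box pose to the masks.

```bash
cat > h.py <<'E'
import numpy as np,cv2
def proj(f,X):
    c=np.asarray(X,float)@np.array(f["R"]).T+f["t"];p=c@np.array(f["intrinsics"]).T
    return p[:,:2]/p[:,2:]
def cub(x0,x1,y0,y1,z0,z1): return [[x,y,z] for x in(x0,x1) for y in(y0,y1) for z in(z0,z1)]
def parts(guard=True):
    P=[cub(-63,63,-50,50,0,4),cub(-50,50,-50,50,4,50)]
    if guard: P.append([[x,y,z] for y in(-30,30) for x,z in((24,52),(24,97),(-22,98),(-22,96),(-39,83),(-39,81),(-45,83),(-45,81),(-20,96))])
    return P
def world(p,P):
    x,y,a=p;c,s=np.cos(a),np.sin(a)
    return np.asarray(P,float)@np.array([[c,s,0],[-s,c,0],[0,0,1]])+[x,y,0]
def render(f,p,guard=True,S=4):
    m=np.zeros((480*S,640*S),np.uint8)
    for P in parts(guard):
        q=(proj(f,world(p,P))+.5)*S
        cv2.fillConvexPoly(m,cv2.convexHull(np.round(q).astype(np.int32)),1)
    return cv2.resize(m.astype(np.float32),(640,480),interpolation=cv2.INTER_AREA)
def ray(f,u,z):
    R=np.array(f["R"]);t=np.array(f["t"]);o=-R.T@t;d=R.T@np.linalg.inv(f["intrinsics"])@[u[0],u[1],1]
    return o+d*(z-o[2])/d[2]
E
python3 - <<'E'
from workcell import cams,finder
from h import *
from scipy.optimize import minimize
F={};M={}
for c,u in(("scene",(373,200)),("top",(426,248))):
    F[c]=cams.grab_frame(c)
    for d in finder.trace("switch_box",c):
        print(c,d["rect"],d["score"])
        r=d["rect"]
        if r[0]<u[0]<r[0]+r[2] and r[1]<u[1]<r[1]+r[3] and c not in M: M[c]=d["pixels"].astype(np.float32)
x0=ray(F["top"],(426,248),30);print(x0)
def cost(p,cs): return sum(np.abs(render(F[c],p)-M[c]).sum() for c in cs)
for cs in(("scene","top"),("scene",),("top",)):
    if not all(c in M for c in cs): continue
    best=None
    for a in(-.3,-.1,.1,.3):
        r=minimize(lambda v:cost([v[0],v[1],v[2]/100],cs),[x0[0],x0[1],a*100],method="Nelder-Mead",options=dict(initial_simplex=np.array([x0[0],x0[1],a*100])+np.array([[0,0,0],[15,0,0],[0,15,0],[0,0,15]])))
        if best is None or r.fun<best.fun: best=r
    p=[best.x[0],best.x[1],best.x[2]/100];print(cs,np.round(p,3),best.fun)
    if len(cs)==2 or 'P' not in dir(): P=p
print("loupe",ray(F["top"],(385,257),30))
out=[]
for c,u in(("scene",(373,200)),("top",(426,248))):
    x,y=u[0]-45,u[1]-45
    im=cv2.resize(F[c]["color"][y:y+90,x:x+90,::-1],None,fx=4.4,fy=4.4,interpolation=cv2.INTER_CUBIC)
    for Q in parts()[:2]+[parts()[2]]:
        q=(proj(F[c],world(P,Q))-[x,y]+.5)*4.4
        cv2.polylines(im,[cv2.convexHull(q.astype(np.int32))],True,(0,255,0),1)
    out.append(im)
cv2.imwrite("pics/fit.png",np.hstack(out))
E
```

```text
scene [426.0, 161.7, 64.3, 63.5] 0.89
scene [339.9, 168.4, 67.0, 65.1] 0.57
top [398.8, 219.8, 56.8, 55.8] 0.7
top [458.9, 281.4, 65.2, 63.5] 0.64
[ 545.09344643 -110.26328298   30.        ]
('scene', 'top') [ 5.47439e+02 -1.10021e+02 -1.80000e-02] 375.0
('scene',) [ 5.46773e+02 -1.10195e+02  4.70000e-02] 241.4375
('top',) [ 5.47416e+02 -1.09634e+02 -1.70000e-02] 112.8125
loupe [528.24675059 -23.78751517  30.        ]
```

View pics/fit.png

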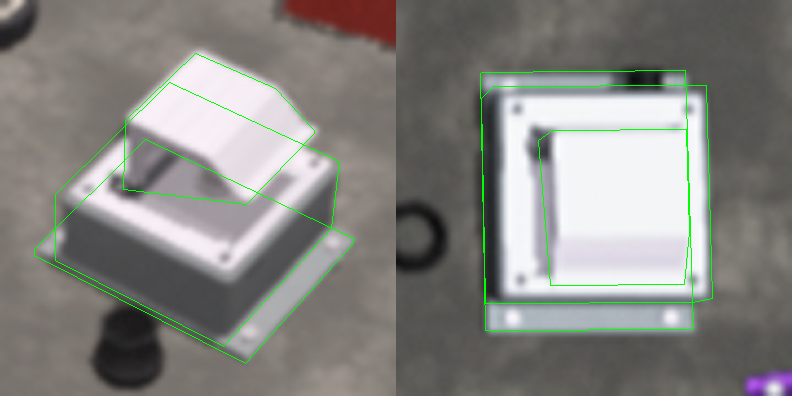

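The fit matches well: box at (547.4, -110), yaw about -1°. I'll keep the fingers closed, pointing forward and 45° down. They will hook under the lip from the front and then push along +x.

Request:
apply_moves(
  increments=[
    [-1,0.012,0.036,0,0,0,-4],
    [-1,0.012,0.036,0,0,0,-4],
    [-1,0.012,0.036,0,0,0,-4],
    [-1,0.012,0.036,0,0,0,-4],
    [-1,0.012,0.036,0,0,0,-4],
  ],
  newtons=10,
)

```text
time_s: 1.42
ee_pos: [257.2, -358.6, 228.0]
ee_rot: [180.0, -0.0, -0.2]
force: [1.9, -0.9, -0.2]
gripper_width: 60.8
gripper_force: 0.0
```

Request:
apply_moves(
  increments=[
    [-1,0.016,0.036,0,0,0,0],
    [-1,0.016,0.036,0,0,0,0],
    [-1,0.016,0.036,0,0,0,0],
    [-1,0.016,0.036,0,0,-5,0],
    [-1,0.016,0.036,0,0,-5,0],
  ],
)

```text
time_s: 1.83
ee_pos: [338.7, -178.6, 228.4]
ee_rot: [180.0, -10.3, 0.1]
force: [1.6, 1.5, 0.0]
gripper_width: 27.5
gripper_force: 0.0
```

Request:
apply_moves(
  increments=[
    [-1,0.016,0.034,0,0,-5,0],
    [-1,0.016,0.036,0,0,-5,0],
    [-1,0.01,0,0,0,-5,0],
    [-1,0.01,0,0,0,-5,0],
    [-1,0.01,0,0,0,-5,0],
  ],
)

```text
time_s: 2.25
ee_pos: [399.6, -109.2, 229.0]
ee_rot: [179.8, -35.3, 0.3]
force: [0.4, 1.0, -0.0]
gripper_width: 0.5
gripper_force: 0.0
```

Request:
apply_moves(
  increments=[
    [-1,0.01,0,-0.03,0,-5,0],
    [-1,0.01,0,-0.03,0,-5,0],
    [-1,0.01,0,-0.03,0,0,0],
    [-1,0.01,0,-0.03,0,0,0],
    [-1,0,0,-0.03,0,0,0],
  ],
)

```text
time_s: 2.67
ee_pos: [431.0, -99.7, 144.3]
ee_rot: [-178.3, -40.3, 0.7]
force: [1.1, -0.1, 1.3]
gripper_width: 0.8
gripper_force: 0.0
```

Request:
apply_moves(
  increments=[
    [-1,0.005,0,-0.004,0,0,0],
    [-1,0,0,0,0,0,0],
  ],
)

```text
time_s: 2.83
ee_pos: [435.5, -99.2, 139.8]
ee_rot: [-178.1, -40.2, 0.6]
force: [-0.0, -0.2, -1.0]
gripper_width: 0.4
gripper_force: 0.0
```

Run:
```python
from workcell import cams,status
from h import *
P=[547.4,-110,-.018];out=[]
s=status.state();print(s["ee_pos"],s["ee_rot"])
for c,u in(("scene",(373,185)),("top",(426,260))):
    f=cams.grab_frame(c);x,y=u[0]-45,u[1]-45
    im=cv2.resize(f["color"][y:y+90,x:x+90,::-1],None,fx=4.4,fy=4.4,interpolation=cv2.INTER_CUBIC)
    t=np.array(s["ee_pos"]);
    pts=[t+[21.2,dy,1.4] for dy in(-13.5,13.5)]+[t+[-1.4,dy,-21.2] for dy in(13.5,-13.5)]
    q=(proj(f,pts)-[x,y]+.5)*4.4;cv2.polylines(im,[q.astype(np.int32)],True,(0,0,255),1)
    q=(proj(f,world(P,[[-45,-30,82],[-45,30,82]]))-[x,y]+.5)*4.4;cv2.polylines(im,[q.astype(np.int32)],False,(0,255,0),1)
    out.append(im)
cv2.imwrite("pics/pre.png",np.hstack(out))
```

```text
[435.48808822 -99.15123701 139.80473053] [-178.06384286  -40.16267877    0.55800635]
```

View pics/pre.png

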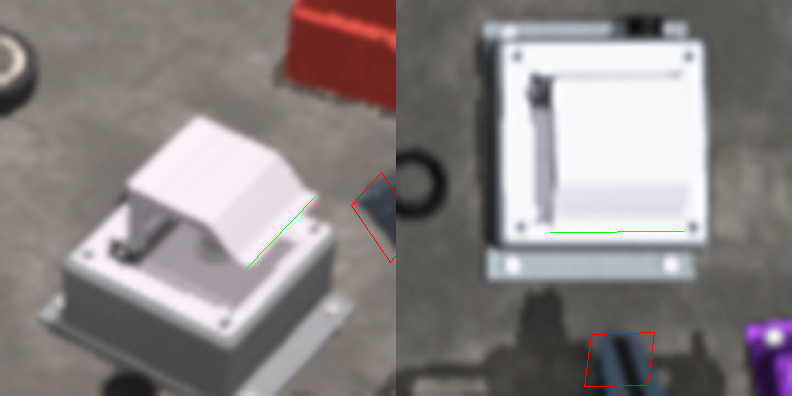

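The green lip line sits on the guard's front edge, in the scene view from (246,267) to (316,196). The fingertips in the top view, at about (625,365), sit roughly 10 mm off in y, so I'm checking the joints.

Run:
```python
from workcell import status
s=status.state();print(s["time_s"],s["qpos"],s["ee_pos"],s["ee_rot"])
```

```text
2.9333 [-28.76256678   1.79837391 140.49258616  84.57965918  20.29106156
 -17.76436751] [435.82310743 -99.42682104 141.36633442] [-178.20500756  -40.31996328    0.68586784]
```

The 45° tilt is too close to the wrist singularity (j5 at 20°, j4 at 85°). I'll back up to a steeper tool, 60° below horizontal, and correct y.

Request:
apply_moves(
  increments=[
    [-1,0,0,0.03,0,4,0],
    [-1,0,0,0.03,0,4,0],
    [-1,0,-0.005,0.01,0,4,0],
    [-1,0,-0.005,0,0,0,0],
    [-1,0,0,0,0,0,0],
  ],
)

```text
time_s: 3.35
ee_pos: [441.8, -98.3, 168.3]
ee_rot: [-176.6, -36.8, 1.0]
force: [0.1, 1.1, -0.7]
gripper_width: 0.6
gripper_force: 0.0
```

```bash
cat > s.py <<'E'
from workcell import status
import numpy as np
s=status.state();print(s["time_s"],*[np.round(s[k],1) for k in("qpos","ee_pos","ee_rot","force")])
E
python3 s.py
```

```text
3.35 [-28.2  -0.6 134.4  55.6  24.7  12.4] [441.8 -98.3 168.3] [-176.6  -36.8    1. ] [ 0.1  1.1 -0.7]
```

Request:
apply_moves(
  increments=[
    [-1,0,0,0.01,0,3,0],
    [-1,0,-0.005,0.01,0,3,0],
    [-1,0,-0.005,0,-2,2,0],
    [-1,0,0,0,-1,0,-1],
    [-1,0,0,0,0,0,0],
  ],
)

```text
time_s: 3.77
ee_pos: [440.9, -105.7, 184.0]
ee_rot: [-179.5, -29.3, 1.6]
force: [-0.0, -0.2, 0.8]
gripper_width: 0.2
gripper_force: 0.0
```

```bash
python3 s.py
```

```text
3.7667 [-23.9  -1.5 127.9  26.3  29.6  44. ] [ 440.9 -105.7  184. ] [-179.5  -29.3    1.6] [-0.  -0.2  0.8]
```

Request:
apply_moves(
  increments=[
    [-1,0.003,-0.001,-0.02,0,0,-1],
    [-1,0.003,-0.001,-0.02,0,0,-1],
    [-1,0.003,-0.001,-0.02,0,0,0],
    [-1,0.003,0,-0.02,0,0,0],
    [-1,0,0,0,0,0,0],
  ],
)

```text
time_s: 4.18
ee_pos: [450.2, -108.3, 100.1]
ee_rot: [-179.2, -28.8, -0.6]
force: [0.1, 1.4, -1.1]
gripper_width: 0.4
gripper_force: 0.0
```

```bash
python3 s.py
```

```text
4.1833 [-22.7   7.7 134.5  45.9  15.7  25.5] [ 450.2 -108.3  100.1] [-179.2  -28.8   -0.6] [ 0.1  1.4 -1.1]
```

Request:
apply_moves(
  increments=[
    [-1,0,0,0,0,4,0],
    [-1,0.002,0,-0.01,-0.5,0,0.5],
    [-1,0.004,0,-0.01,0,0,0],
    [-1,0.004,0,-0.002,0,0,0],
    [-1,0,0,0,0,0,0],
  ],
)

```text
time_s: 4.6
ee_pos: [464.0, -107.9, 82.3]
ee_rot: [-179.8, -27.0, 0.3]
force: [0.7, -0.7, -0.4]
gripper_width: 0.5
gripper_force: 0.0
```

```bash
python3 s.py
```

```text
4.6 [-21.1  10.9 133.2  43.1  14.4  28.5] [ 464.  -107.9   82.3] [-179.8  -27.     0.3] [ 0.7 -0.7 -0.4]
```

Request:
apply_moves(
  increments=[
    [-1,0,-0.001,-0.004,0,2,0],
    [-1,0.003,0,-0.002,0,0,0],
    [-1,0.006,0,0,0,0,0],
    [-1,0.006,0,0,0,0,0],
    [-1,0,0,0,0,0,0],
  ],
)

```text
time_s: 5.02
ee_pos: [480.5, -109.2, 77.0]
ee_rot: [-179.8, -25.2, 0.4]
force: [-0.6, 0.6, 0.1]
gripper_width: 0.6
gripper_force: 0.0
```

```bash
python3 s.py
```

```text
5.0167 [-19.7  12.8 130.4  33.8  15.5  38.8] [ 480.5 -109.2   77. ] [-179.8  -25.2    0.4] [-0.6  0.6  0.1]
```

Request:
apply_moves(
  increments=[
    [-1,0.004,0,0,0,0,0],
    [-1,0.005,0,0,0,0,0],
    [-1,0,0,0.006,0,0,0],
    [-1,0,0,0.008,0,0,0],
    [-1,0,0,0.008,0,0,0],
  ],
)

```text
time_s: 5.43
ee_pos: [487.8, -108.6, 98.2]
ee_rot: [-179.8, -25.0, 0.4]
force: [0.2, 0.6, -0.6]
gripper_width: 0.3
gripper_force: 0.1
```

```bash
python3 s.py
python3 - <<'E'
from workcell import cams
import cv2,numpy as np
out=[]
for c,u in(("scene",(373,185)),("top",(426,260))):
    f=cams.grab_frame(c);x,y=u[0]-45,u[1]-45
    out.append(cv2.resize(f["color"][y:y+90,x:x+90,::-1],None,fx=4.4,fy=4.4,interpolation=cv2.INTER_CUBIC))
cv2.imwrite("pics/lift.png",np.hstack(out))
E
```

```text
5.4333 [-19.3  11.1 127.9  26.2  19.3  47.1] [ 487.8 -108.6   98.2] [-179.8  -25.     0.4] [ 0.2  0.6 -0.6]
```

View pics/lift.png

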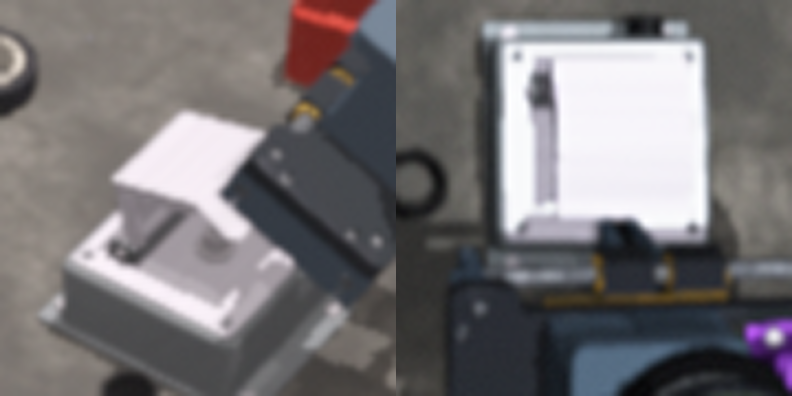

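The guard is visibly raised on the fingertips: its slope now reaches (240,235) in the scene view. Next I lift a bit more and hold.

Request:
apply_moves(
  increments=[
    [-1,0.004,0,0.003,0,0,0],
    [-1,0.004,0,0.002,0,0,0],
    [-1,0,0,0,0,0,0],
    [-1,0,0,0,0,0,0],
    [-1,0,0,0,0,0,0],
  ],
)

```text
time_s: 5.95
ee_pos: [495.8, -108.7, 103.0]
ee_rot: [-179.8, -25.0, 0.4]
force: [-0.4, -0.1, 0.1]
gripper_width: 0.4
gripper_force: 0.1
```

```bash
python3 s.py
```

```text
5.95 [-18.9  11.3 126.6  24.6  20.1  49.2] [ 495.8 -108.7  103. ] [-179.8  -25.     0.4] [-0.4 -0.1  0.1]
```

Request:
apply_moves(
  increments=[
    [-1,0.003,0,-0.006,0,0,0],
    [-1,0.003,0,-0.006,0,0,0],
    [-1,0.005,0,0,0,0,0],
    [-1,0.005,0,0,0,0,0],
    [-1,0,0,0,0,0,0],
  ],
)

```text
time_s: 6.37
ee_pos: [513.3, -109.1, 91.3]
ee_rot: [-179.8, -25.1, 0.4]
force: [-0.0, 0.9, 0.8]
gripper_width: 0.2
gripper_force: 0.1
```

Request:
apply_moves(
  increments=[
    [-1,0.004,0,0,0,0,0],
    [-1,0.004,0,0,0,0,0],
    [-1,0.004,0,0,0,0,0],
    [-1,0.002,0,0,0,0,0],
    [-1,0,0,0,0,0,0],
  ],
)

```text
time_s: 6.78
ee_pos: [522.7, -108.4, 90.4]
ee_rot: [-179.7, -24.7, 0.4]
force: [-17.3, -3.8, 11.6]
gripper_width: 0.5
gripper_force: 9.6
```

```bash
python3 s.py
python3 - <<'E'
from workcell import cams
import cv2,numpy as np
out=[]
for c,u in(("scene",(373,185)),("top",(426,260))):
    f=cams.grab_frame(c);x,y=u[0]-45,u[1]-45
    out.append(cv2.resize(f["color"][y:y+90,x:x+90,::-1],None,fx=4.4,fy=4.4,interpolation=cv2.INTER_CUBIC))
cv2.imwrite("pics/push.png",np.hstack(out))
E
```

```text
6.7833 [-17.6  14.5 124.4  24.2  19.1  50.6] [ 522.7 -108.4   90.4] [-179.7  -24.7    0.4] [-17.3  -3.8  11.6]
```

View pics/push.png

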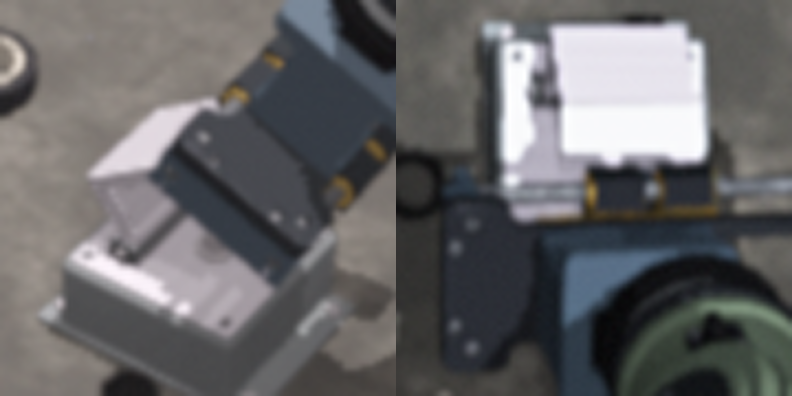

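The guard stays up. The 17 N reaction, back and up, along with the corner at the predicted depth, fits the toggle being hard against its far stop. I'll draw out along -x.

Request:
apply_moves(
  increments=[
    [-1,-0.002,0,0,0,0,0],
    [-1,0,0,0,0,0,0],
    [-1,-0.006,0,0,0,0,0],
    [-1,-0.006,0,0,0,0,0],
    [-1,-0.006,0,0,0,0,0],
  ],
)

```text
time_s: 7.3
ee_pos: [505.8, -108.9, 91.5]
ee_rot: [-179.8, -25.1, 0.4]
force: [-0.0, -0.0, -0.3]
gripper_width: 0.6
gripper_force: 0.1
```

```bash
python3 s.py
python3 - <<'E'
from workcell import cams
import cv2,numpy as np
f=cams.grab_frame("scene");x,y=338,150
cv2.imwrite("pics/mid.png",cv2.resize(f["color"][y:y+80,x:x+80,::-1],None,fx=7,fy=7,interpolation=cv2.INTER_CUBIC))
E
```

```text
7.3 [-18.4  13.1 126.5  26.3  18.4  47.7] [ 505.8 -108.9   91.5] [-179.8  -25.1    0.4] [-0.  -0.  -0.3]
```

View pics/mid.png

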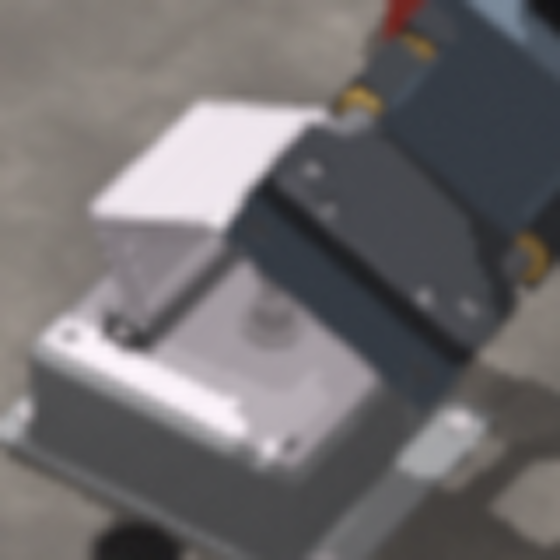

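Contact is gone and the fingers are free. I'll keep drawing out.

Request:
apply_moves(
  increments=[
    [-1,-0.006,0,-0.001,0,0,0],
    [-1,-0.006,0,-0.001,0,0,0],
    [-1,-0.006,0,-0.001,0,0,0],
    [-1,-0.008,0,0,0,0,0],
    [-1,-0.01,0,0,0,0,0],
  ],
)

```text
time_s: 7.77
ee_pos: [469.4, -108.9, 88.3]
ee_rot: [-179.8, -25.0, 0.4]
force: [-0.0, 0.1, 0.4]
gripper_width: 0.3
gripper_force: 0.0
```

Request:
apply_moves(
  increments=[
    [-1,-0.01,0,0.005,0,2,0],
    [-1,-0.01,0,0.01,0,4,0],
    [-1,-0.01,0,0.02,0,4,0],
    [-1,-0.01,0,0.03,0,4,0],
    [-1,-0.01,0,0.03,0,0,0],
  ],
)

```text
time_s: 8.18
ee_pos: [421.1, -109.3, 185.0]
ee_rot: [-179.7, -11.0, 0.4]
force: [1.2, -0.9, 0.5]
gripper_width: 0.5
gripper_force: 0.0
```

Request:
apply_moves(
  increments=[
    [-1,-0.01,0,0.03,0,0,0],
    [-1,-0.01,0,0.03,0,0,0],
    [-1,0,0,0.02,0,0,0],
    [-1,0,0,0,0,0,0],
    [-1,0,0,0,0,0,0],
  ],
)

```text
time_s: 8.6
ee_pos: [399.8, -108.9, 264.0]
ee_rot: [-179.7, -11.2, 0.4]
force: [0.6, 0.1, 0.3]
gripper_width: 0.3
gripper_force: 0.0
```

```bash
python3 s.py
python3 - <<'E'
from workcell import cams
import cv2,numpy as np
P=[547.4,-110,-.018];out=[]
from h import *
for c,u in(("scene",(373,195)),("top",(426,250))):
    f=cams.grab_frame(c);x,y=u[0]-40,u[1]-40
    out.append(cv2.resize(f["color"][y:y+80,x:x+80,::-1],None,fx=5,fy=5,interpolation=cv2.INTER_CUBIC))
    print(c,"off/armed tip, pivot, lip:",np.round((proj(f,world(P,[[-18,0,90],[2,0,90],[-8,0,62],[-45,-30,82],[-45,30,82]]))-[x,y]+.5)*5).tolist())
cv2.imwrite("pics/end.png",np.hstack(out))
E
```

```text
8.6 [-20.   -3.3 111.1   4.7  61.9  67.8] [ 399.8 -108.9  264. ] [-179.7  -11.2    0.4] [0.6 0.1 0.3]
scene off/armed tip, pivot, lip: [[241.0, 150.0], [201.0, 131.0], [217.0, 189.0], [332.0, 150.0], [255.0, 231.0]]
top off/armed tip, pivot, lip: [[228.0, 220.0], [227.0, 169.0], [215.0, 200.0], [302.0, 288.0], [151.0, 289.0]]
```

View pics/end.png

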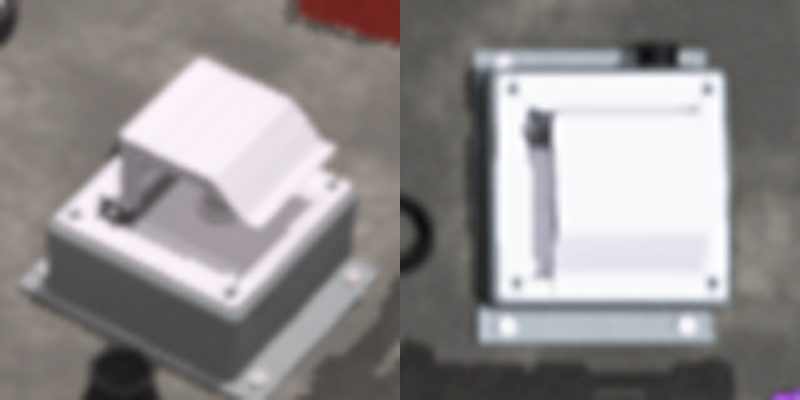

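The guard looks shut again and the loupe has not moved, but the toggle is hidden under the guard. I'll compare the pixels with the starting picture to confirm the guard is fully shut.

Run:
```python
from workcell import cams
import cv2,numpy as np
o=[]
for c,(x,y) in(("scene",(335,155)),("top",(386,210))):
    a=cv2.imread(f"pics/{c}0.png").astype(int);b=cams.grab_frame(c)["color"][:,:,::-1].astype(int)
    d=np.abs(a-b).max(2)[y:y+80,x:x+80];print(c,d.max(),(d>25).sum(),np.argwhere(d>25)[:40:3].tolist())
    for i in(a,b): o.append(cv2.resize(i[y:y+80,x:x+80].astype(np.uint8),(390,290) if 0 else (290,290),interpolation=cv2.INTER_CUBIC))
cv2.imwrite("pics/cmp.png",np.vstack([np.hstack(o[:2]),np.hstack(o[2:])]))
```

```text
scene 50 246 [[55, 79], [57, 77], [58, 76], [58, 79], [59, 77], [60, 74], [60, 77], [61, 74], [61, 77], [62, 74], [62, 77], [63, 74], [63, 77], [64, 73]]
top 44 434 [[68, 1], [69, 1], [69, 4], [70, 1], [70, 4], [71, 1], [71, 4], [72, 1], [72, 4], [73, 0], [73, 3], [73, 6], [73, 9], [73, 12]]
```

View pics/cmp.png

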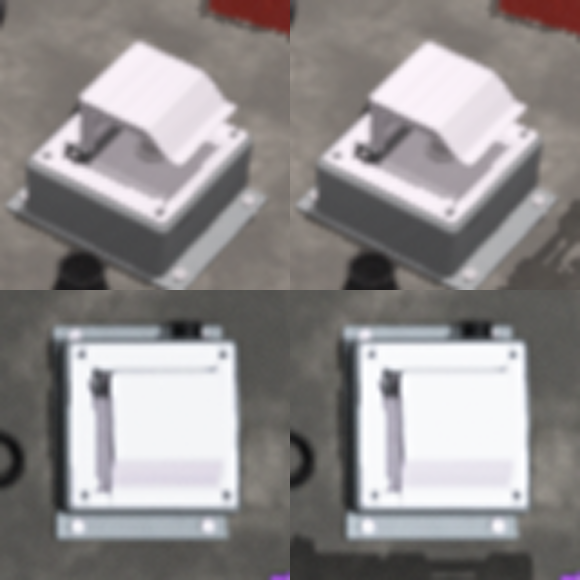

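The guard outline matches the start in both views, so it is shut. I'll use the last picture to check the toggle's lean: guard-up frames before and after the push, with contrast stretched.

Run:
```python
from workcell import cams
from h import *
P=[547.4,-110,-.018];f=cams.grab_frame("scene");o=[]
for n,k,x0,y0 in(("lift",4.4,328,140),("push",4.4,328,140),("mid",7,338,150)):
    im=cv2.imread(f"pics/{n}.png");q=(proj(f,world(P,[[-8,0,62],[-18,0,90],[2,0,90]]))-[x0,y0]+.5)*k
    M=np.array([[14/k,0,130-q[0,0]*14/k],[0,14/k,190-q[0,1]*14/k]])
    g=cv2.warpAffine(im,M,(262,300),flags=cv2.INTER_CUBIC)
    g=np.clip((g.astype(float)-90)*2.0,0,255).astype(np.uint8)
    for p,col in zip(q[1:],((0,0,255),(0,255,0))): cv2.circle(g,tuple(int(v) for v in M@[*p,1]),4,col,1)
    o.append(g)
cv2.imwrite("pics/tog.png",np.hstack(o))
```

```text
(no output)
```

View pics/tog.png

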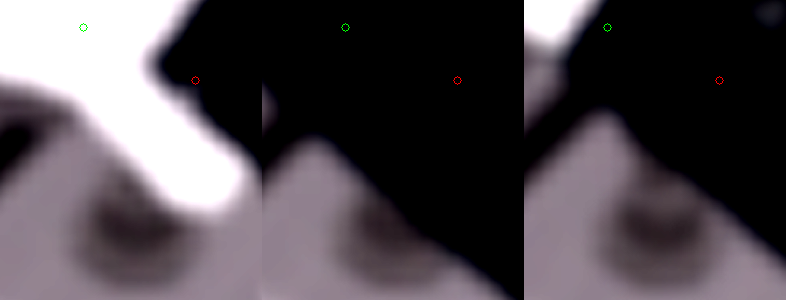

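In the frame after the push (right panel), the stem rises from about (660,205) up and left to (648,155), towards the armed tip (green) and not the off tip (red). With the 17 N stop contact, that settles it, so I'm handing in.

```bash
python3 -c "
from workcell import env
print(env.job_done())"
```

```text
the job is handed in; nothing more can be done
None
```

I handed the job in after lifting the guard, pushing the toggle to its hinge-side stop and letting the guard drop shut; no verdict came back, and the toggle is armed judging by the 17 N stop contact and one blurry frame, since the shut guard hides it.

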